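# Unclamp the drying chamber's latch and hold its sprung lid just below balance

## Robot

A 7-joint arm with a two-finger parallel gripper is mounted at the origin on the work surface. World frame = base frame: x ahead of the robot, y to its left, z up, the work surface at z = 0. Lengths are in mm, angles in rad, forces in N, time in s.
With the tool pointing down it reaches from about 425 to 875 mm from the base axis. Payload 8.4 kg.
Tool frame: the origin (TCP) lies midway between the tips of the shut fingers; the grasp point (between the pads) lies grip_point_offset behind it (grip_point_offset is the distance from the TCP to the grasp point, in mm); z points along the fingers, y is the line along which they close (so a half turn about z gives the same grasp; the last joint's range is limited). The gripper opens to 87 mm and grips with 3 to 60 N. Pads are 19 mm wide; open, the fingers measure 117 mm over their backs; the gripper's body (75 mm by 190 mm) begins 51 mm behind the grasp point.
Start: joints at [1.122, 0.333, 0.04, 1.465, -0.013, 1.343, -0.059], TCP at [222.738, -610.616, 222.546] pointing down, gripper open.
Joint ranges: [-2.58, 2.58], [-0.38, 2.09], [-1.3, 1.39], [0.25, 2.4], [-1.5, 4.64], [0.08, 2.09], [-2.65, 2.65]. Speed limits (rad/s): [2.22, 2.22, 2.79, 2.79, 3.14, 3.14, 3.14].

## Interface

Orientations are given as a unit quaternion [w, x, y, z].
In Python, from station import read_state, grab_frame, camera_info, close_job, grip_point_offset gives the robot as it stands. The module is installed in compiled form; this text tells all that it offers.
- The arm moves only by the tool jog_arm, called after ">>>" as name([rows], argument=value, ...), one row to a line, values as JSON. Schema: {"type":"object","properties":{"rows":{"type":"array","items":{"type":"array","items":{"type":"number"},"minItems":5,"maxItems":5},"minItems":1,"maxItems":5},"grip_force":{"type":"number"},"only":{"type":"string"},"quiet":{"type":"boolean"},"lines":{"type":"string"}},"required":["rows"],"additionalProperties":false}. rows is a list of rows, 1 to 5 of them, each of 5 numbers: the finger opening in mm, then dx, dy, dz in a scale on which 1.0 is 0.5 m, then a turn about the tool's z in a scale on which 1.0 is 2 rad; each row shifts and turns the commanded pose from where the row before left it, along the tool's axes as they then stand; what a row does not reach is not made up. A row lasts 1/10 s, in which the tool goes at most 50 mm and 0.15 rad, less where a joint would pass 70% of its speed; a pose out of reach is approached as far as the arm can. The fingers move at their own pace and stop on an object; grip_force is the grip in N (left out, the last holds). Time passes only in rows, so rows that do not move let the fingers close. The tool returns the time, the measured TCP pose, the force, the opening and the grip force at its end. only (a regular expression) keeps the lines of the reply that match it, lines (a string "A,B") keeps lines A to B, and quiet returns only ok. Input that does not fit is refused with a message, and nothing moves.
- read_state(): the state, without advancing time (a new reading comes with each control period).
- grab_frame(name): name is "scene" or "top"; returns (picture, depth): 384x512x3 uint8, red, green, blue; 384x512 float32, mm along the optical axis (not along the pixel's ray), 0 where there is no reading.
- camera_info(name): a dict with "intrinsics" (3x3 intrinsics, pixels), "world_from_camera" (4x4, takes a point from camera to world coordinates). Camera axes: x right, y down, z forward; pixel columns grow to the right and rows downward; lengths in mm; the calibration is good to about 2 mm. A picture is of the moment at which its call begins. camera_info takes no time and is no camera call.
- close_job(): hands the job in; it is judged then, once.
The state is a dict: "t": time; "joint_positions": joint angles; "qd": joint speeds; "effort": joint torques, N m; "eef_pos": TCP position; "eef_rot": TCP orientation; "contact_force": force on the tool from outside, world axes, zero at the start; "ft_torque": the same for the moment, N m; "opening": finger opening in mm; "gripper_force": force on a finger pad.
Only numpy, scipy, OpenCV 4.12 (cv2) and the standard library are available. Lean on these libraries where they do the work, as an engineer would, in place of code of your own. Each camera call takes 0.05 s, during which the arm holds its last target. There are 200 camera calls.

## Task

Free the lid of the slide drying chamber: turn the clamp knob on its latch counterclockwise nearly a quarter turn, until it is loose, then slide the latch fully aside to the left, away from the lid's handle. Raise the lid by its handle a little past its balance point, where the spring begins to lift it, without letting it fly open to its stop, then bring it back and finish holding it still with the fingers about ten degrees below the balance point, so that it would fall shut if let go. The program ends while still holding the lid; leave the latch open and the other things on the bench where they are.

Things in the scene. Friction and masses are not known exactly. Their poses are not given: they have to be found in the camera images.
- chamber: White slide drying chamber fixed on the bench, 180 (its x) x 300 (its y) x 100 mm high; origin at the centre of its underside, z up. Lid hinge along y on the far (+x) top edge; lid handle and latch on its front (-x, robot) side. A latch ledge, top 80 mm above the bench, juts 73 mm from the left (+y) part of the front. Shut, the windowed lid's top is 112 mm above the bench.
- clamp (a joint): Angle of the latch's clamp knob, rad: 0 = fully clamped, grows counterclockwise seen from above, stop at 1.5. Turns lightly (0.03 N m), stays where left. A 32 mm steel locking finger under it stands against a fixed stop pin (top 108 mm above the bench) and keeps the latch from sliding until the knob is turned to about 1.1 rad; turn it to 1.25 or more.
- clamp_grip (a point): Grip point of the clamp knob, on its vertical axis, 133 mm above the bench: a black wing 12 mm thick, 44 mm long, 30 mm tall (114 to 144 mm above the bench). The point's x axis lies along the wing and turns with it (parallel to the chamber's x when clamped), its thickness is along y, z up. The knob rides on the latch.
- latch (a joint): Travel of the latch, m: 0 = its bolt covers the keeper tab of the lid, grows as it slides to the chamber's +y (left, away from the lid's handle), stop at 0.032. From about 0.020 the lid is free. Slides with about 1 N friction and stays where left; it is moved by the knob.
- lid (a joint): Lid angle, rad: 0 = shut, positive = raised, stop at 1.45. The lid (1.5 kg, partly carried by a preloaded hinge spring) has its balance point at 1.00 rad (57 degrees): below it the lid falls shut by itself, above it the spring drives it open. Shut, it takes about 3 N up at the handle; 0.2 rad below balance it weighs about 1 N on the handle.
- lid_bar (a point): Middle of the lid's steel handle bar: a round bar 12 mm in diameter, 100 mm long along the chamber's y, held by an arm at each end, 45 mm clear in front of the lid's front edge. Lid shut, it is 108 mm above the bench. The point's axes equal the chamber's when shut and tilt with the lid about y.
- lid_hinge (a point): Point on the lid's hinge line, 100 mm above the bench, level with the handle's middle; the bar's middle is 230 mm from it towards the chamber's -x and 8 mm above the lid's underside plane. The bar moves on a circle about this line.
- slide_box: Bystander to be left alone: closed grey plastic slide box, 100 x 90 x 34 mm; origin at the centre of its underside.
- jar: Bystander to be left alone: specimen jar, 60 mm diameter, 65 mm tall; origin at the centre of its underside.
- reagent: Bystander to be left alone: amber reagent bottle, 64 mm diameter, 130 mm tall; origin at the centre of its underside.
- beaker: Bystander to be left alone: glass beaker, 70 mm diameter, 90 mm tall; origin at the centre of its underside.
- petri: Bystander to be left alone: clear petri dish, 88 mm diameter, 16 mm tall; origin at the centre of its underside.
- forceps: Bystander to be left alone: flat steel forceps lying down, 120 x 20 x 6 mm; origin at the centre of its underside.
- tip_rack: Bystander to be left alone: white pipette tip rack, 120 x 85 x 55 mm; origin at the centre of its underside.

How it is judged:
By the outcome, as a careful person would: the job done as asked, in the order asked, and still so for the second after the job is handed in, while the arm keeps its last pose, push and grip.
It also fails if it takes over 64 s, if anything falls off the work surface, if the arm or the gripper's body presses on something with over 40 N, if the wrist force passes 120 N, or if a joint passes its speed limit or range.

## Working session

There is one attempt and no reset: what is moved stays moved. The work goes in short steps, Python scripts to look and compute and a tool call to move; the robot and the scene stay as the last step left them, time stands still between calls to the robot, and variables do not carry over. Pictures are saved under pics/ and viewed, at most 10 in all, crops included, and the job is handed in when it is done.

```bash
mkdir -p pics; ls; python3 - <<'E'
from station import *
import cv2,numpy as np
for n in("scene","top"):
    p,d=grab_frame(n);cv2.imwrite(f"pics/{n}0.png",p[:,:,::-1]);np.savez(f"{n}0.npz",p=p,d=d)
    c=camera_info(n);print(n,c["intrinsics"],np.round(c["world_from_camera"],3))
s=read_state();print(s);print(grip_point_offset if not callable(grip_point_offset) else grip_point_offset())
E
```

```text
pics
scene [[433.81142769   0.         257.98527053]
 [  0.         433.81142769 187.72177988]
 [  0.           0.           1.        ]] [[ 7.710000e-01  4.770000e-01 -4.220000e-01  1.134541e+03]
 [ 6.370000e-01 -5.580000e-01  5.320000e-01 -7.574530e+02]
 [ 1.900000e-02 -6.790000e-01 -7.340000e-01  1.045377e+03]
 [ 0.000000e+00  0.000000e+00  0.000000e+00  1.000000e+00]]
top [[433.65390004   0.         257.31250069]
 [  0.         433.65390004 194.64724134]
 [  0.           0.           1.        ]] [[-2.100000e-02 -9.760000e-01  2.160000e-01  3.232210e+02]
 [-1.000000e+00  2.100000e-02 -4.000000e-03 -8.577400e+01]
 [-1.000000e-03 -2.160000e-01 -9.760000e-01  1.312695e+03]
 [ 0.000000e+00  0.000000e+00  0.000000e+00  1.000000e+00]]
{'t': 0.1, 'joint_positions': array([ 1.12180602,  0.33385887,  0.03986746,  1.46615556, -0.01341757,
        1.34328543, -0.05851364]), 'qd': array([-7.74685882e-05, -1.00118774e-03, -2.58505766e-04, -3.83485949e-03,
       -1.33160384e-03,  5.48863969e-04,  2.60224470e-04]), 'effort': array([ 3.81719772e-03, -6.57811761e+01,  1.33992534e+00, -4.04714942e+01,
       -5.95409819e-02,  4.09441686e-02,  9.51451807e-05]), 'eef_pos': array([ 222.60175579, -610.2605625 ,  221.7494246 ]), 'eef_rot': array([-7.01837734e-04,  9.84746912e-01,  1.73991381e-01, -1.63614190e-04]), 'contact_force': array([ 0.66338726,  0.10172645, -0.25981764]), 'ft_torque': array([-0.01673777, -0.00135772, -0.03710382]), 'gripper_force': 0.0, 'opening': 87.22762161496756}
18.700000000000003
```

View pics/scene0.png

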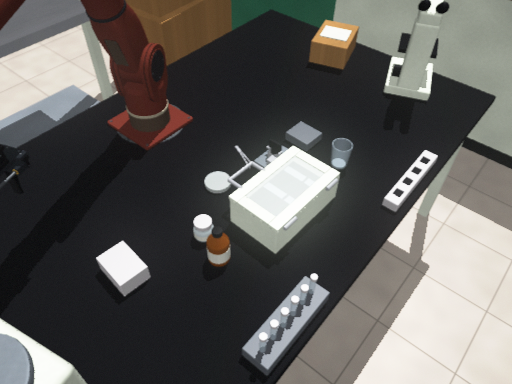

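View pics/top0.png

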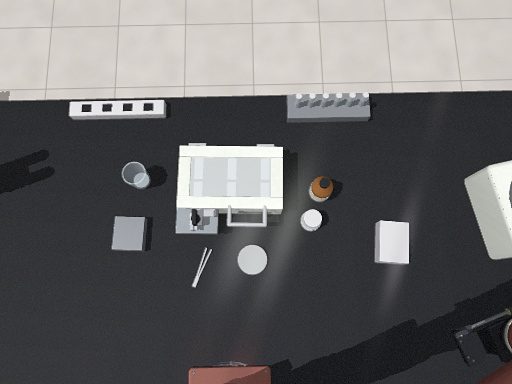

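The scene view shows the chamber at about (285,197), with the latch at (268,158) and the handle near (240,175). The top view shows the handle bar at about (247,224), the knob at (195,217), and the chamber spanning columns 178–283. I'll zoom in on both.

```bash
python3 - <<'E'
import cv2,numpy as np
a=np.load("top0.npz")["p"][135:275,165:295,::-1];b=np.load("scene0.npz")["p"][130:230,200:345,::-1]
a=cv2.resize(a,None,fx=3,fy=3,interpolation=cv2.INTER_CUBIC);b=cv2.resize(b,None,fx=2.8,fy=2.8,interpolation=cv2.INTER_CUBIC)
o=np.zeros((420,800,3),np.uint8);o[:a.shape[0],:a.shape[1]]=a;o[:b.shape[0],392:392+b.shape[1]]=b
cv2.imwrite("pics/crop1.png",o)
E
```

```text
(no output)
```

View pics/crop1.png

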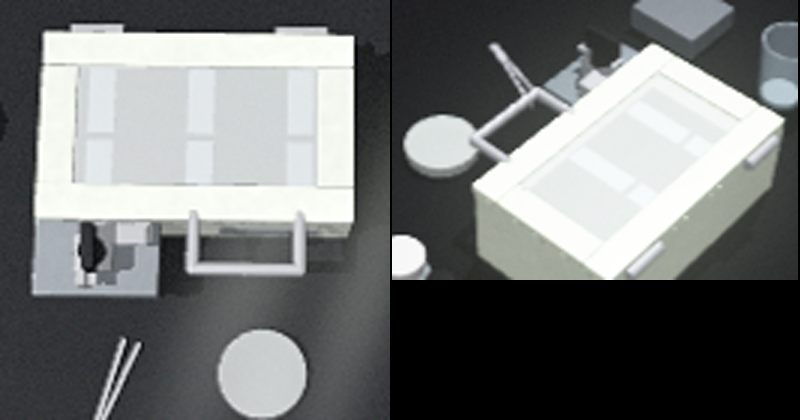

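The crops show the bar's ends at top px (228.3,224) and (266,224), and at scene px (229.3,179.3) and (252.9,163.2). The black wing is at top px (195,217), and at about (276,144) in scene. Next I'll triangulate these and check them against depth.

```bash
cat > h.py <<'E'
from station import *
import cv2,numpy as np
def cam(n):
    c=camera_info(n);return np.array(c["intrinsics"]),np.array(c["world_from_camera"])
def ray(n,u,v):
    K,T=cam(n);return T[:3,3],T[:3,:3]@np.linalg.inv(K)@[u,v,1]
def plane(n,u,v,z):
    o,r=ray(n,u,v);return o+r*(z-o[2])/r[2]
def tri(a,b):
    P=[]
    for n in("top","scene"):
        K,T=cam(n);P.append(K@np.linalg.inv(T)[:3])
    X=cv2.triangulatePoints(P[0],P[1],np.array(a,float).reshape(2,1),np.array(b,float).reshape(2,1));X=(X[:3]/X[3]).ravel()
    return X,[np.linalg.norm((P[i]@np.r_[X,1])[:2]/(P[i]@np.r_[X,1])[2]-q) for i,q in enumerate((a,b))]
def cloud(n,d):
    K,T=cam(n);v,u=np.indices(d.shape);p=np.stack([(u-K[0,2])/K[0,0]*d,(v-K[1,2])/K[1,1]*d,d],-1)
    return p@T[:3,:3].T+T[:3,3]
E
python3 - <<'E'
from h import *
np.set_printoptions(precision=1,suppress=True)
print(*tri((228.3,224),(252.9,163.2)));print(*tri((266,224),(229.3,179.3)))
for u in (228.3,247,266): print(plane("top",u,224,108))
for n in("top","scene"):
    z=np.load(n+"0.npz");p,d=z["p"],z["d"];C=cloud(n,d);H=C[...,2]
    if n=="top":
        r=np.s_[200:240,172:222]; dark=(p[r].max(-1)<60)&(H[r]>108)&(H[r]<155)&(d[r]>0)
        print("wing top",dark.sum(),C[r][dark].mean(0),C[r][dark].min(0),C[r][dark].max(0))
        pts=C[r][dark][:,:2];print("pca",cv2.fitLine(pts.astype(np.float32),cv2.DIST_L2,0,.01,.01).ravel())
        r=np.s_[221:228,225:270];m=(abs(H[r]-108)<14)&(d[r]>0);print("bar",m.sum(),np.median(C[r][m],0),C[r][m].min(0),C[r][m].max(0))
        q=C[r][m];print(cv2.fitLine(q[:,:2].astype(np.float32),cv2.DIST_HUBER,0,.01,.01).ravel())
        m=(abs(H-112)<6)&(p.min(-1)>150)&(d>0);m[:140]=0;m[235:]=0;m[:,:170]=0;m[:,290:]=0
        k=cv2.morphologyEx(m.astype(np.uint8),cv2.MORPH_OPEN,np.ones((5,5)));print("lid",cv2.minAreaRect(C[k>0][:,:2].astype(np.float32)),np.median(H[k>0]))
    else:
        r=np.s_[132:165,262:292]; dark=(p[r].max(-1)<60)&(H[r]>108)&(H[r]<155)&(d[r]>0)
        print("wing scene",dark.sum(),C[r][dark].mean(0) if dark.any() else 0,C[r][dark].min(0),C[r][dark].max(0))
        r=np.s_[155:190,222:262];m=(abs(H[r]-108)<12)&(d[r]>0)&(C[r][...,0]<plane("top",247,224,108)[0]+15);print("bar",m.sum(),C[r][m].mean(0),C[r][m].min(0),C[r][m].max(0))
# all objs near
E
```

```text
[510.4  -4.2 100.4] [np.float64(1.102612083352154), np.float64(0.9854409609604692)]
[ 506.9 -110.2  109.1] [np.float64(1.1812113280393648), np.float64(1.0995246670404841)]
[507.  -7. 108.]
[505.9 -59.4 108. ]
[ 504.8 -112.7  108. ]
wing top 88 [523.7  83.3 133.3] [503.9  74.9 108.3] [545.1  97.7 146.9]
pca [  1.    0.  523.7  83.3]
bar 190 [505.5 -59.3 111. ] [ 498.8 -112.8  104.3] [515.5  -3.2 119.4]
[  0.    1.  505.6 -58.2]
lid ((644.1830444335938, -13.232772827148438), (299.1122131347656, 185.96328735351562), 88.72071075439453) 110.5471621396589
wing scene 112 [529.8  82.  129.4] [504.7  71.8 108.9] [549.8  93.  146.2]
bar 134 [510.5 -63.7 110.6] [ 500.3 -116.9  102.3] [520.5  -3.6 115.7]
```

Bar middle is about (506,-59,108), yaw about -1.2°, and the hinge is at x≈736. The wing is at about (526,83), with its top at 146. These fit the stated sizes: lid 299×186, top at 110.5, bar height 108–111. I'll start moving, first turning to align.

Careful with the scale: shifts go in shares of 0.5 m and turns go in shares of 2 rad. That gives: 45 mm is 0.09, 40 mm is 0.08, 0.13 rad is 0.065.

```bash
cat >> h.py <<'E'
from scipy.spatial.transform import Rotation as Ro
def to(x,y,z,yaw=None):
    "remaining shift in tool axes for the TCP to reach x,y,z; yaw = wanted world yaw of tool x"
    s=read_state();w=s["eef_rot"];R=Ro.from_quat([*w[1:],w[0]]).as_matrix()
    yw=np.arctan2(R[1,0],R[0,0]);np.set_printoptions(precision=3,suppress=True)
    print("t",round(s["t"],2),"tcp",s["eef_pos"],"yaw",round(yw,3),"tool delta",R.T@(np.array([x,y,z])-s["eef_pos"]),"turn",None if yaw is None else round(-(yaw-yw),3),"F",s["contact_force"],"j7",s["joint_positions"][6],"open",s["opening"])
E
```

>>> jog_arm([
  [60, 0.04, 0, 0, 0.065],
  [60, 0.08, 0, 0, 0.065],
  [60, 0.08, 0, 0, 0.055],
  [60, 0.09, 0, 0, 0],
  [60, 0.09, 0, 0, 0],
])

```text
t: 0.6
eef_pos: [411.9, -592.9, 222.3]
eef_rot: [-0.0, 1.0, -0.01, -0.0]
contact_force: [0.5, -1.5, 0.0]
opening: 61.7
gripper_force: 0.0
```

>>> jog_arm([
  [60, 0.04, -0.09, 0, 0],
  [60, 0.04, -0.09, 0, 0],
  [60, 0.02, -0.09, 0, 0],
  [60, 0.02, -0.09, 0, 0],
  [60, 0.02, -0.09, 0, 0],
])

```text
t: 1.1
eef_pos: [485.0, -367.7, 222.0]
eef_rot: [-0.0, 1.0, -0.01, -0.0]
contact_force: [1.0, -0.2, 0.8]
opening: 60.0
gripper_force: 0.0
```

>>> jog_arm([
  [60, 0.02, -0.09, 0, 0],
  [60, 0.02, -0.09, 0, 0],
  [60, 0.02, -0.09, 0, 0],
  [60, 0, -0.09, 0, 0],
  [60, 0, -0.09, 0, 0],
])

```text
t: 1.6
eef_pos: [519.2, -143.4, 222.2]
eef_rot: [-0.0, 1.0, -0.01, -0.0]
contact_force: [0.3, 0.4, 0.0]
opening: 60.0
gripper_force: 0.0
```

>>> jog_arm([
  [60, 0, -0.09, 0, 0],
  [60, 0, -0.09, 0, 0],
  [60, 0, -0.09, 0, 0],
  [60, 0, 0, 0, 0],
  [60, 0, 0, 0, 0],
])

```text
t: 2.1
eef_pos: [522.0, -9.5, 222.4]
eef_rot: [0.0, 1.0, -0.009, -0.0]
contact_force: [-0.1, -0.9, -0.2]
opening: 60.2
gripper_force: 0.0
```

```bash
python3 -c "
from h import *;to(526,83,165,-.02)"
```

```text
t 2.1 tcp [521.991  -9.524 222.353] yaw -0.018 tool delta [  2.399 -92.591  57.336] turn 0.002 F [-0.076 -0.918 -0.155] j7 -1.6820316219167448 open 60.24095714532791
```

To row units: -46 mm is -0.092, 30 mm is 0.06.

>>> jog_arm([
  [50, 0.002, -0.092, 0, 0],
  [50, 0.002, -0.092, 0, 0],
  [40, 0, 0, 0.06, 0],
  [40, 0, 0, 0.05, 0],
  [40, 0, 0, 0, 0],
])

```text
t: 2.6
eef_pos: [524.1, 79.4, 164.1]
eef_rot: [0.001, 1.0, -0.011, -0.003]
contact_force: [0.0, -0.1, -0.5]
opening: 41.2
gripper_force: 0.0
```

```bash
python3 - <<'E'
from h import *
to(526,83,117,-.02)
z={}
for n in("top","scene"):
    p,d=grab_frame(n);z[n]=p[:,:,::-1]
a=cv2.resize(z["top"][175:265,155:255],None,fx=4,fy=4,interpolation=cv2.INTER_CUBIC);b=cv2.resize(z["scene"][100:190,210:310],None,fx=4,fy=4,interpolation=cv2.INTER_CUBIC)
cv2.imwrite("pics/c2.png",np.hstack([a,b]))
E
```

```text
t 2.6 tcp [524.137  79.358 164.119] yaw -0.022 tool delta [ 2.069 -3.749 47.102] turn -0.002 F [ 0.018 -0.09  -0.477] j7 -1.884393679057063 open 41.16977580017865
```

View pics/c2.png

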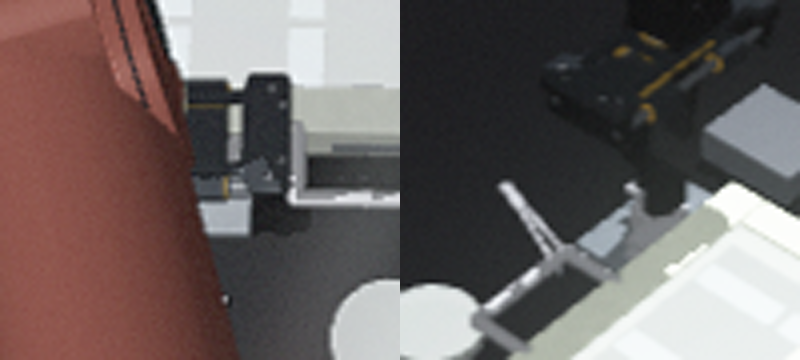

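The gripper is above the latch, with the scene view showing the fingers at crop (660,200), clear of the handle. The wing itself is hidden. I'll correct by 2–4 mm, descend, and close gently.

To row units: 20 mm is 0.04, 17 mm is 0.034.

>>> jog_arm([
  [40, 0.004, -0.006, 0, 0],
  [40, 0, 0, 0.04, 0],
  [40, 0, 0, 0.034, 0],
  [40, 0, 0, 0.02, 0],
  [40, 0, 0, 0, 0],
])

```text
t: 3.2
eef_pos: [528.0, 84.2, 120.2]
eef_rot: [0.0, 1.0, -0.01, -0.0]
contact_force: [-0.5, 0.1, 0.5]
opening: 40.0
gripper_force: 0.0
```

```bash
python3 -c "
from h import *;to(526,83,117,-.02)"
```

```text
t 3.2 tcp [527.964  84.226 120.219] yaw -0.021 tool delta [-1.935  1.266  3.22 ] turn -0.001 F [-0.463  0.077  0.508] j7 -1.9096922237324443 open 40.009068900041
```

>>> jog_arm([
  [20, 0, 0, 0, 0],
  [10, 0, 0, 0, 0],
  [5, 0, 0, 0, 0],
  [5, 0, 0, 0, 0],
  [5, 0, 0, 0, 0],
], grip_force=10)

```text
t: 3.7
eef_pos: [528.6, 86.1, 121.1]
eef_rot: [-0.001, 1.0, -0.01, 0.001]
contact_force: [1.4, 3.7, 0.4]
opening: 11.7
gripper_force: 10.0
```

```bash
python3 -c "
from h import *;to(526,83,117,-.02)"
```

```text
t 3.7 tcp [528.619  86.097 121.141] yaw -0.019 tool delta [-2.565  3.156  4.13 ] turn 0.001 F [1.395 3.726 0.444] j7 -1.909624539299649 open 11.722225237458245
```

Gripped at 11.7 mm, which is the wing's thickness. Next I turn it counterclockwise (negative about the downward tool z).

To row units: -2 mm is -0.004, -0.12 rad is -0.06.

>>> jog_arm([
  [5, 0, -0.004, 0, -0.06],
  [5, 0, 0, 0, -0.06],
  [5, 0, 0, 0, -0.06],
  [5, 0, 0, 0, -0.06],
  [5, 0, 0, 0, -0.06],
], grip_force=15)

```text
t: 4.2
eef_pos: [528.4, 87.4, 121.2]
eef_rot: [-0.0, 0.957, 0.288, 0.001]
contact_force: [-0.8, 2.9, 1.8]
opening: 12.0
gripper_force: 15.0
```

>>> jog_arm([
  [5, 0, 0, 0, -0.06],
  [5, 0, 0, 0, -0.06],
  [5, 0, 0, 0, -0.06],
  [5, 0, 0, 0, -0.06],
  [5, 0, 0, 0, 0],
])

```text
t: 4.7
eef_pos: [527.8, 88.0, 121.1]
eef_rot: [-0.001, 0.861, 0.508, 0.0]
contact_force: [-2.8, 4.1, 4.3]
opening: 11.7
gripper_force: 15.0
```

>>> jog_arm([
  [5, 0, 0, 0, -0.06],
  [5, 0, 0, 0, -0.06],
  [5, 0, 0, 0, 0],
])

```text
t: 5.0
eef_pos: [527.5, 88.2, 121.1]
eef_rot: [-0.001, 0.794, 0.607, 0.0]
contact_force: [-5.6, 5.5, 6.2]
opening: 11.8
gripper_force: 15.0
```

```bash
python3 -c "
from h import *;to(528,118,121,1.35)"
```

```text
t 5.0 tcp [527.461  88.21  121.109] yaw 1.306 tool delta [28.889 -7.29   0.155] turn -0.044 F [-5.625  5.541  6.212] j7 -0.6231135640793909 open 11.807315499264147
```

To row units: 8 mm is 0.016, -2 mm is -0.004, -0.05 rad is -0.025.

>>> jog_arm([
  [5, 0, 0, 0, -0.025],
  [5, 0.016, -0.004, 0, 0],
  [5, 0.016, -0.004, 0, 0],
  [5, 0.016, -0.004, 0, 0],
  [5, 0, 0, 0, 0],
])

```text
t: 5.5
eef_pos: [528.0, 112.8, 121.1]
eef_rot: [0.0, 0.78, 0.625, 0.001]
contact_force: [-1.0, 0.4, 5.7]
opening: 11.7
gripper_force: 15.0
```

>>> jog_arm([
  [5, 0.008, -0.002, 0, 0],
  [5, 0.008, -0.002, 0, 0],
  [5, 0, 0, 0, 0],
  [5, 0, 0, 0, 0],
])

```text
t: 5.9
eef_pos: [528.1, 119.6, 121.1]
eef_rot: [0.0, 0.781, 0.625, 0.001]
contact_force: [1.4, 0.9, 5.5]
opening: 11.6
gripper_force: 15.0
```

```bash
python3 -c "
from h import *;to(528,119,121,1.35)"
```

```text
t 5.9 tcp [528.14  119.636 121.119] yaw 1.35 tool delta [-0.651  0.002  0.118] turn -0.0 F [1.357 0.931 5.512] j7 -0.6473869634207761 open 11.644296573007427
```

To row units: 3 mm is 0.006, -0.7 mm is -0.0014.

>>> jog_arm([
  [5, 0.006, -0.0014, 0, 0],
  [5, 0, 0, 0, 0],
  [5, 0, 0, 0, 0],
])

```text
t: 6.2
eef_pos: [528.2, 120.9, 121.1]
eef_rot: [0.001, 0.781, 0.624, 0.0]
contact_force: [1.7, -4.8, 6.3]
opening: 12.1
gripper_force: 15.0
```

```bash
python3 -c "
from h import *;to(528,119,121,1.35)"
```

```text
t 6.2 tcp [528.177 120.915 121.058] yaw 1.348 tool delta [-1.907  0.25   0.06 ] turn -0.002 F [ 1.701 -4.762  6.331] j7 -0.653825400330455 open 12.068143307849478
```

Fy = -4.8 N shows the latch is at its stop. Next: release, lift, and move above the bar.

To row units: -25 mm is -0.05, -15 mm is -0.03.

>>> jog_arm([
  [30, -0.003, 0, 0, 0],
  [30, 0, 0, 0, 0],
  [30, 0, 0, -0.03, 0],
  [30, 0, 0, -0.05, 0],
  [30, 0, 0, -0.05, 0],
])

```text
t: 6.7
eef_pos: [526.6, 121.3, 186.9]
eef_rot: [-0.0, 0.781, 0.625, -0.0]
contact_force: [-0.1, -0.4, 0.4]
opening: 29.4
gripper_force: 0.0
```

>>> jog_arm([
  [36, 0, 0, 0, -0.05],
  [36, 0, 0, 0, -0.05],
  [36, -0.08, 0, 0, 0],
  [36, -0.09, 0, 0, 0],
  [36, -0.09, 0, 0, 0],
])

```text
t: 7.2
eef_pos: [524.2, -9.8, 186.6]
eef_rot: [0.0, 0.714, 0.7, 0.0]
contact_force: [0.3, 0.2, 0.7]
opening: 35.9
gripper_force: 0.0
```

>>> jog_arm([
  [36, -0.09, 0, 0, 0],
  [36, 0, 0, 0, 0],
  [36, 0, 0, 0, 0],
])

```text
t: 7.5
eef_pos: [523.3, -54.6, 186.3]
eef_rot: [-0.0, 0.715, 0.699, 0.0]
contact_force: [0.2, 1.4, 0.4]
opening: 36.1
gripper_force: 0.0
```

```bash
python3 - <<'E'
from h import *
to(506,-59,89,1.55)
z={}
for n in("top","scene"):
    p,d=grab_frame(n);z[n]=p[:,:,::-1];np.savez(n+"1.npz",p=p,d=d)
a=cv2.resize(z["top"][175:265,155:255],None,fx=4,fy=4,interpolation=cv2.INTER_CUBIC);b=cv2.resize(z["scene"][100:190,210:310],None,fx=4,fy=4,interpolation=cv2.INTER_CUBIC)
cv2.imwrite("pics/c3.png",np.hstack([a,b]))
E
```

```text
t 7.5 tcp [523.329 -54.623 186.282] yaw 1.547 tool delta [ -4.819 -17.257  97.274] turn -0.003 F [0.174 1.4   0.357] j7 -0.06046907415628529 open 36.059753927342776
```

View pics/c3.png

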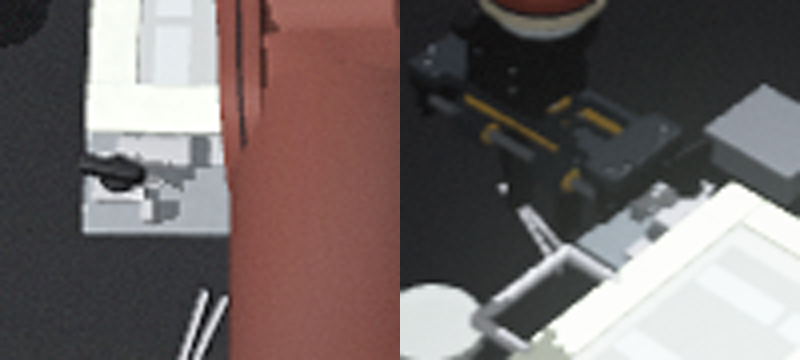

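The latch has moved left: the knob is at crop (115,170), about 31 mm from where it was, and turned. I'll check the wing angle quickly in depth, then descend onto the bar.

To row units: 30 mm is 0.06, -17 mm is -0.034.

```bash
python3 - <<'E'
from h import *
np.set_printoptions(precision=2,suppress=True)
z=np.load("top1.npz");p,d=z["p"],z["d"];C=cloud("top",d);r=np.s_[205:230,168:195]
m=(p[r].max(-1)<70)&(C[r][...,2]>125)&(C[r][...,2]<155)
q=C[r][m][:,:2].astype(np.float32);print(m.sum(),C[r][m].mean(0),q.min(0),q.max(0),cv2.minAreaRect(q),cv2.fitLine(q,cv2.DIST_L2,0,.01,.01).ravel())
E
```

```text
65 [525.06 114.81 140.38] [516.93  96.41] [535.18 139.57] ((526.7858276367188, 117.27836608886719), (43.74551773071289, 11.666609764099121), 76.94373321533203) [  0.22   0.98 525.06 114.81]
```

>>> jog_arm([
  [36, -0.008, -0.034, 0, 0],
  [36, 0, 0, 0.06, 0],
  [36, 0, 0, 0.06, 0],
  [36, 0, 0, 0, 0],
  [36, 0, 0, 0, 0],
])

```text
t: 8.1
eef_pos: [506.3, -56.2, 126.2]
eef_rot: [-0.0, 0.714, 0.7, 0.0]
contact_force: [-0.1, 0.8, 1.3]
opening: 35.9
gripper_force: 0.0
```

```bash
python3 -c "
from h import *;to(506.5,-59,89,1.55)"
```

```text
t 8.1 tcp [506.347 -56.174 126.165] yaw 1.552 tool delta [-2.846  0.229 37.163] turn 0.002 F [-0.14   0.812  1.305] j7 -0.0648081415397043 open 35.89660297268296
```

The wing rectangle is 43.7×11.7 mm at 77°, so clamp ≈ 1.36 rad, and its travel is about 32 mm. Now I descend and grip the bar gently.

To row units: 15 mm is 0.03, 7 mm is 0.014.

>>> jog_arm([
  [36, -0.005, 0, 0.03, 0],
  [36, 0, 0, 0.03, 0],
  [36, 0, 0, 0.014, 0],
  [36, 0, 0, 0, 0],
])

```text
t: 8.5
eef_pos: [506.5, -59.6, 89.1]
eef_rot: [-0.0, 0.714, 0.7, 0.0]
contact_force: [-0.6, 0.5, 0.1]
opening: 36.1
gripper_force: 0.0
```

>>> jog_arm([
  [20, 0, 0, 0, 0],
  [8, 0, 0, 0, 0],
  [8, 0, 0, 0, 0],
  [8, 0, 0, 0, 0],
], grip_force=12)

```text
t: 8.9
eef_pos: [506.4, -60.1, 89.0]
eef_rot: [0.0, 0.715, 0.7, 0.0]
contact_force: [-0.9, 0.7, -0.8]
opening: 12.9
gripper_force: 0.0
```

```bash
python3 -c "
from h import *;to(506.5,-59,89,1.55)"
```

```text
t 8.9 tcp [506.426 -60.055  88.985] yaw 1.55 tool delta [ 1.056  0.052 -0.015] turn -0.0 F [-0.875  0.731 -0.753] j7 -0.08186646585253787 open 12.892481049397972
```

>>> jog_arm([
  [5, 0, 0, 0, 0],
  [5, 0, 0, 0, 0],
  [5, 0, 0, 0, 0],
  [5, 0, 0, 0, 0],
], grip_force=15)

```text
t: 9.3
eef_pos: [506.4, -60.0, 88.8]
eef_rot: [0.0, 0.714, 0.7, 0.0]
contact_force: [0.6, 0.4, 2.5]
opening: 11.4
gripper_force: 15.0
```

```bash
python3 -c "
from h import *;to(506.5,-59,89,1.55)
B=np.array([506.5-0,108]);
import math
for th in np.r_[0:1.11:.1,.825]:
    f=lambda t:np.array([-230*math.cos(t)+8*math.sin(t),230*math.sin(t)+8*math.cos(t)])
    print(round(th,3),f(th)-f(0))"
```

```text
t 9.3 tcp [506.427 -60.033  88.75 ] yaw 1.55 tool delta [ 1.035  0.051 -0.25 ] turn -0.0 F [0.626 0.408 2.532] j7 -0.08189375227522733 open 11.411407420262144
0.0 [0. 0.]
0.1 [ 1.948 22.922]
0.2 [ 6.174 45.534]
0.3 [12.637 67.612]
0.4 [21.271 88.935]
0.5 [ 31.991 109.289]
0.6 [ 44.69 128.47]
0.7 [ 59.24  146.289]
0.8 [ 75.496 162.566]
0.9 [ 93.296 177.138]
1.0 [112.462 189.861]
1.1 [132.803 200.606]
0.825 [ 79.808 166.374]
```

To row units: -11.5 mm is -0.023, 1.5 mm is 0.003.

>>> jog_arm([
  [5, 0.001, 0.001, -0.023, 0],
  [5, 0, 0.003, -0.0228, 0],
  [5, 0, 0, 0, 0],
  [5, 0, 0, 0, 0],
])

```text
t: 9.7
eef_pos: [508.2, -60.0, 111.2]
eef_rot: [0.0, 0.715, 0.699, -0.0]
contact_force: [3.7, -3.2, -3.7]
opening: 11.4
gripper_force: 15.0
```

>>> jog_arm([
  [5, 0, 0.0038, -0.0226, 0],
  [5, 0, 0.0048, -0.0226, 0],
  [5, 0, 0.006, -0.022, 0],
  [5, 0, 0.007, -0.022, 0],
  [5, 0, 0, 0, 0],
])

```text
t: 10.2
eef_pos: [518.9, -60.3, 157.2]
eef_rot: [0.0, 0.715, 0.699, -0.001]
contact_force: [-1.4, -4.3, -1.8]
opening: 11.1
gripper_force: 15.0
```

>>> jog_arm([
  [5, 0, 0.008, -0.0214, 0],
  [5, 0, 0.0092, -0.0212, 0],
  [5, 0, 0.0102, -0.0204, 0],
  [5, 0, 0.0112, -0.0204, 0],
  [5, 0, 0, 0, 0],
])

```text
t: 10.7
eef_pos: [537.7, -61.0, 199.5]
eef_rot: [-0.0, 0.715, 0.699, -0.001]
contact_force: [-8.4, -5.2, 2.1]
opening: 11.4
gripper_force: 15.0
```

```bash
python3 -c "
from h import *;to(506.5+32,-60,89+109.3,1.55)"
```

```text
t 10.7 tcp [537.748 -60.974 199.453] yaw 1.549 tool delta [0.992 0.734 1.15 ] turn -0.001 F [-8.387 -5.246  2.094] j7 -0.057086745144550984 open 11.431768521277133
```

To row units: -9.6 mm is -0.0192, -9 mm is -0.018.

>>> jog_arm([
  [5, -0.0016, 0.01, -0.0192, 0],
  [5, -0.0004, 0.011, -0.0192, 0],
  [5, -0.0004, 0.0136, -0.018, 0],
  [5, -0.0004, 0.0144, -0.0176, 0],
  [5, 0, 0, 0, 0],
])

```text
t: 11.2
eef_pos: [563.8, -61.9, 236.7]
eef_rot: [0.0, 0.714, 0.7, 0.0]
contact_force: [-6.6, -2.4, 2.9]
opening: 11.4
gripper_force: 15.0
```

```bash
python3 -c "
from h import *;to(506.5+59.2,-60,89+146.3,1.55)"
```

```text
t 11.2 tcp [563.809 -61.948 236.657] yaw 1.55 tool delta [1.987 1.849 1.359] turn -0.0 F [-6.588 -2.42   2.929] j7 -0.06326149374303329 open 11.405569582530736
```

Forces are small. I'll calibrate the lid angle with a depth plane fit before going near balance.

```bash
cat > ang.py <<'E'
from h import *
def run(tag):
    s=read_state();e=s["eef_pos"];v=(736.5-e[0],e[2]+19.2-100);print("t",round(s["t"],2),"kin",round(np.arctan2(v[1],v[0])-.035,3),"r",round(np.hypot(*v),1),"F",np.round(s["contact_force"],1),"grip",s["gripper_force"],s["opening"],"speed",abs(s["qd"]).max().round(4))
    for n in("top","scene"):
        p,d=grab_frame(n);cv2.imwrite(f"pics/{n}_{tag}.png",p[:,:,::-1]);np.savez(f"{n}_{tag}.npz",p=p,d=d);C=cloud(n,d)
        m=(d>0)&(p.min(-1)>140)&(C[...,0]>545)&(C[...,0]<745)&(C[...,1]>-160)&(C[...,1]<135)&(C[...,2]>118)
        q=C[m][:,[0,2]];
        if len(q)<50: print(n,len(q));continue
        q=q.astype(np.float32);l=cv2.fitLine(q,cv2.DIST_HUBER,0,.01,.01).ravel();a=np.arctan2(-l[1],l[0])%np.pi
        res=abs((q-l[2:])@np.array([-l[1],l[0]]));q2=q[res<8];l=cv2.fitLine(q2,cv2.DIST_HUBER,0,.01,.01).ravel();a=np.arctan2(-l[1],l[0])%np.pi
        print(n,len(q),len(q2),"lid angle",round(float(a),3),"line pt",l[2:])
E
python3 -c "
from ang import *;run('a')"
```

```text
t 11.2 kin 0.699 r 232.6 F [-6.6 -2.4  2.9] grip 14.996176064014435 11.405569582530736 speed 0.0431
top 1851 1761 lid angle 0.686 line pt [660.9243  176.41187]
scene 5017 4955 lid angle 0.687 line pt [665.8208  170.82965]
```

To row units: -8.3 mm is -0.0166, -8.1 mm is -0.0162.

>>> jog_arm([
  [5, 0, 0.015, -0.0166, 0],
  [5, 0, 0.016, -0.0162, 0],
  [5, 0, 0, 0, 0],
  [5, 0, 0, 0, 0],
])

```text
t: 11.7
eef_pos: [578.4, -62.4, 252.2]
eef_rot: [0.0, 0.714, 0.7, -0.0]
contact_force: [-5.1, -2.3, 4.5]
opening: 11.6
gripper_force: 15.0
```

```bash
python3 -c "
from ang import *;run('b')"
```

```text
t 11.7 kin 0.791 r 233.2 F [-5.1 -2.3  4.5] grip 15.000588744878769 11.593120246272221 speed 0.01
top 1625 1539 lid angle 0.773 line pt [667.40125 184.02592]
scene 4954 4877 lid angle 0.784 line pt [672.20386 178.14973]
```

Kinematics and depth agree to within 0.015 rad. Now I carry on a little past balance, to about 1.07.

To row units: 9.2 mm is 0.0184, 8.7 mm is 0.0174.

>>> jog_arm([
  [5, 0, 0.016, -0.0164, 0],
  [5, 0, 0.0174, -0.015, 0],
  [5, 0, 0.0184, -0.0136, 0],
  [5, 0, 0, 0, 0],
])

```text
t: 12.2
eef_pos: [605.5, -63.3, 274.9]
eef_rot: [0.001, 0.715, 0.7, 0.001]
contact_force: [-3.6, -4.3, 2.6]
opening: 11.2
gripper_force: 15.0
```

>>> jog_arm([
  [5, 0, 0.019, -0.013, 0],
  [5, 0, 0.0196, -0.012, 0],
  [5, 0, 0.012, -0.0072, 0],
  [5, 0, 0, 0, 0],
  [5, 0, 0, 0, 0],
])

```text
t: 12.7
eef_pos: [629.5, -63.9, 289.9]
eef_rot: [0.0, 0.715, 0.699, 0.0]
contact_force: [-1.4, -5.1, 2.4]
opening: 11.4
gripper_force: 15.0
```

```bash
python3 -c "
from ang import *;run('c')"
```

```text
t 12.7 kin 1.063 r 234.9 F [-1.4 -5.1  2.4] grip 15.00213548541069 11.444432470894471 speed 0.0064
top 834 749 lid angle 1.044 line pt [689.9361 206.3008]
scene 4494 4396 lid angle 1.057 line pt [695.98926 192.93277]
```

To row units: 6.2 mm is 0.0124, -3.2 mm is -0.0064.

>>> jog_arm([
  [5, 0, 0.0124, -0.0064, 0],
  [5, 0, 0, 0, 0],
  [5, 0, 0, 0, 0],
  [5, 0, 0, 0, 0],
])

```text
t: 13.2
eef_pos: [635.5, -64.1, 292.9]
eef_rot: [0.0, 0.715, 0.699, -0.0]
contact_force: [-0.9, -5.5, 2.2]
opening: 11.7
gripper_force: 15.0
```

```bash
python3 -c "
from ang import *;run('d')"
```

```text
t 13.2 kin 1.092 r 234.9 F [-0.9 -5.5  2.2] grip 15.013876408338547 11.679758421739088 speed 0.0014
top 764 678 lid angle 1.068 line pt [692.3916  208.44359]
scene 4383 4290 lid angle 1.086 line pt [698.6437  194.55957]
```

>>> jog_arm([
  [5, -0.001, -0.016, 0.008, 0],
  [5, 0, -0.02, 0.0118, 0],
  [5, 0, -0.0192, 0.0126, 0],
  [5, 0, 0, 0, 0],
  [5, 0, 0, 0, 0],
])

```text
t: 13.8
eef_pos: [607.9, -63.0, 276.7]
eef_rot: [-0.0, 0.714, 0.7, 0.0]
contact_force: [-0.1, -1.2, 0.3]
opening: 11.1
gripper_force: 15.0
```

```bash
python3 -c "
from ang import *;run('e')"
```

```text
t 13.8 kin 0.955 r 234.4 F [-0.1 -1.2  0.3] grip 15.01397967338562 11.07007761844672 speed 0.0187
top 1197 1106 lid angle 0.931 line pt [680.2953 197.471 ]
scene 4748 4671 lid angle 0.949 line pt [686.12134 188.1336 ]
```

To row units: -9.2 mm is -0.0184, -9 mm is -0.018.

>>> jog_arm([
  [5, 0, -0.0184, 0.0132, 0],
  [5, 0, -0.018, 0.0138, 0],
  [5, 0, -0.0096, 0.0076, 0],
  [5, 0, 0, 0, 0],
  [5, 0, 0, 0, 0],
], grip_force=20)

```text
t: 14.4
eef_pos: [585.4, -62.2, 259.7]
eef_rot: [-0.0, 0.714, 0.7, 0.0]
contact_force: [1.1, 1.8, -1.1]
opening: 11.0
gripper_force: 20.0
```

```bash
python3 -c "
from ang import *;run('f')"
```

```text
t 14.4 kin 0.834 r 234.1 F [ 1.1  1.8 -1.1] grip 20.00850409269333 10.98045920013389 speed 0.0052
top 1514 1431 lid angle 0.817 line pt [670.16187 187.80768]
scene 4920 4843 lid angle 0.824 line pt [675.99066 180.50241]
```

The lid is held at about 0.82–0.83 rad, ten degrees below balance. One last look before handing in.

>>> jog_arm([
  [5, 0, 0, 0, 0],
  [5, 0, 0, 0, 0],
  [5, 0, 0, 0, 0],
])

```text
t: 14.8
eef_pos: [585.3, -62.2, 259.5]
eef_rot: [-0.0, 0.714, 0.7, 0.0]
contact_force: [1.2, 5.8, -1.9]
opening: 11.2
gripper_force: 20.0
```

```bash
python3 -c "
from ang import *;run('g')
a=cv2.imread('pics/top_g.png')[110:290,90:370];b=cv2.imread('pics/scene_g.png')[100:290,160:380]
cv2.imwrite('pics/fin.png',np.hstack([cv2.resize(a,(400,260)),cv2.resize(b,(400,260))]))"
```

```text
t 14.8 kin 0.834 r 234.1 F [ 1.2  5.8 -1.9] grip 20.008293092250824 11.156783144663008 speed 0.0021
top 1512 1429 lid angle 0.816 line pt [670.33997 187.47208]
scene 4921 4841 lid angle 0.826 line pt [675.6495  180.56853]
```

View pics/fin.png

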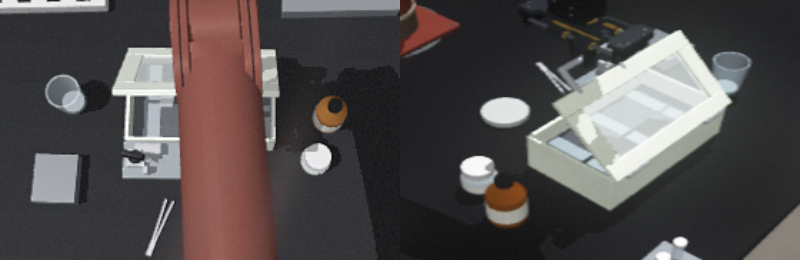

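The picture shows the lid raised and held by its handle at about (575,75). The latch is open with its knob at (133,156), and the other things are where they were.

```bash
python3 -c "
from station import *;print(close_job())"
```

```text
the job is handed in; nothing more can be done
None
```

The job is handed in at about 15 s: clamp turned to about 1.36 rad, latch slid left to its stop, lid raised to about 1.08 rad and now held still at about 0.825 rad, ten degrees below balance, with the bench items left where they were.

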